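Fish the napkin ring out of the gap between the storage boxes

ROBOT

A 7-joint arm with a two-finger parallel gripper is mounted at the origin on the work surface. World frame = base frame: x ahead of the robot, y to its left, z up, the work surface at z = 0. Lengths are in m, angles in rad, forces in N, time in s.
With the tool pointing down it reaches from about 0.425 to 0.925 m from the base axis. Payload 6.8 kg.
Tool frame: the origin (TCP) lies midway between the tips of the shut fingers; the grasp point (between the pads) lies 19 mm behind it; z points along the fingers, y is the line along which they close (so a half turn about z gives the same grasp; the last joint's range is limited). The gripper opens to 85 mm and grips with 20 to 120 N. Pads are 22 mm wide; open, the fingers measure 114 mm over their backs; the gripper's body (76 mm by 85 mm) begins 54 mm behind the grasp point. The pads swing forward as they close: fully open they stand 13 mm farther back than shut.
Start: joints at [1.048, 0.477, 0.022, 1.555, -0.011, 1.109, -0.083], TCP at [0.272, -0.618, 0.231] pointing down, gripper open.
Joint ranges: [-2.96, 2.96], [-0.34, 2.1], [-1.41, 1.46], [0.24, 2.44], [-1.37, 4.51], [0.17, 1.92], [-2.96, 2.96]. Speed limits (rad/s): [2.39, 2.39, 3.14, 3.14, 3.14, 3.14, 3.14].

INTERFACE

Orientations are given as a unit quaternion [w, x, y, z].
In Python, from station import bot gives the robot as it stands.
- The arm moves only by the tool jog_arm, never from a script. Its argument "rows" is a list of rows, each an object of numbers: "fingers": the finger opening in mm, from 0 to 85.4; "x", "y", "z": the shift along the tool's x, y, z in mm; "ax", "ay", "az": the turn, a rotation vector about the tool's x, y, z in degrees. A call has exactly 8 rows; each row shifts and turns the commanded pose from where the row before left it, along the tool's axes as they then stand; what a row does not reach is not made up. A row lasts 1/10 s, in which the tool goes at most 50 mm and 8.59 degrees, less where a joint would pass 70% of its speed; a pose out of reach is approached as far as the arm can. A call with a gripper value outside its range is refused whole. The fingers move at their own pace and stop on an object; "force" is the grip in N (left out, the last holds). Time passes only in rows, so rows that do not move let the fingers close, or fill a call up. It gives the time, the measured TCP pose, the force, the opening and the grip force at its end, in the units of the state.
- bot.get_obs(): the state, without advancing time (a new reading comes with each control period).
- bot.read_camera(name): name is "scene" or "side" or "wrist"; returns a dict with "pixels" (384x512x3 uint8, red, green, blue), "vertical_fov" (degrees; the focal length in pixels is half the picture's height over the tangent of half this angle, whatever the lens; pixels are square), "cx", "cy" (the principal point, pixels), "world_from_camera" (4x4, takes a point from camera to world coordinates). Camera axes: x right, y down, z forward; pixel columns grow to the right and rows downward; lengths in m; the calibration is good to about 2 mm. A picture is of the moment at which its call begins. There is no depth.
- bot.hand_in(): hands the job in; it is judged then, once.
The state is a dict: "t": time; "q": joint angles; "joint_vel": joint speeds; "joint_torque": joint torques, N m; "eef_pos": TCP position; "tool_rot": TCP orientation; "contact_force": force on the tool from outside, world axes, zero at the start; "torque": the same for the moment, N m; "gripper_width": opening from 0.0 (shut) to 1.0 (fully open); "grasp_force": force on a finger pad.
Only numpy, scipy, OpenCV 4.12 (cv2) and the standard library are available. Lean on these libraries where they do the work, as an engineer would, in place of code of your own. Each camera call takes 0.05 s, during which the arm holds its last target. There are 200 camera calls.

TASK

A wooden napkin ring has dropped into one of the two narrow gaps between the three storage boxes. Take the bent rod from its timber rest and with it draw the ring out along the gap onto the shelf just in front of the boxes, fully clear of them and still standing on its end, never touching the ring with the gripper. Then lay the rod back in its rest as it was.

Things in the scene. Friction and masses are not known exactly. Their poses are not given: they have to be found in the camera images.
- ring: Wooden napkin ring, a tube standing on end on the shelf, hole upward: outside diameter 45 mm, hole 36 mm, height 25 mm, about 25 g. It is in one of the two gaps; a solid wooden drawer knob of like size is in the other. Origin: centre of its underside; z up its axis.
- hook: L-shaped rod, about 120 g. Timber handle 20 (x) x 130 (y) x 24 mm (z), then a 7 mm steel rod running level to y = 95 mm and bent straight down to 115 mm below the handle's centre line. Origin: handle's centre; centre of mass 20 to 40 mm from it towards the bend. It starts level in its rest, handle across both uprights, bent end hanging free with its tip 22 mm above the shelf.
- hook_tip (a point): Lower tip of the bent rod, at (0, 95, -115) mm in the rod's own frame.
- rest: Fixed timber rest: base 90 x 150 x 12 mm, two uprights 64 mm wide (x), 16 mm thick, centred at y = -45 and +45 mm (74 mm free between). Each has an open notch on top, 40 mm wide, floor 125 mm and cheeks 137 mm above the shelf. The handle lies in both along y, its centre 137 mm above the origin. Origin: centre of underside, z up; +y: where the rod's bend points.
- boxes: Fixed row of three closed boxes along y, 72 mm high, x from -75 (front) to +75 mm; middle one of cardboard 100 mm wide, outer ones 90 mm. Between them two gaps 58 mm wide, centred at y = +79 and -79 mm, running along x, open at top and front, closed at the back by a 70 mm high board. Origin: middle of the row at shelf level; -x points out of the gaps to the open shelf on the robot's side.
Things that resemble listed ones, but are neither listed nor needed, are in the scene too. What is shaped like the ring but turquoise is not meant.

How it is judged:
By the outcome, as a careful person would: the job done as asked, in the order asked, and still so for the second after the job is handed in, with the robot touching nothing.
It also fails if it takes over 48 s, if anything falls off the work surface, if the arm or the gripper's body presses on something with over 40 N, if the wrist force passes 120 N, or if a joint passes its speed limit or range.

## Working session

There is one attempt and no reset: what is moved stays moved. The work goes in short steps, Python scripts to look and compute and a tool call to move; the robot and the scene stay as the last step left them, time stands still between calls to the robot, and variables do not carry over. Pictures are saved under pics/ and viewed, at most 10 in all, crops included, and the job is handed in when it is done.

Besides the shell and the picture viewer there is one more tool, called after "Request:" as name(argument=value, ...), one argument or row to a line, values as JSON. jog_arm: Moves the arm, as the interface text tells. Its arguments: {"type":"object","properties":{"rows":{"type":"array","items":{"type":"object","properties":{"fingers":{"type":"number"},"x":{"type":"number"},"y":{"type":"number"},"z":{"type":"number"},"ax":{"type":"number"},"ay":{"type":"number"},"az":{"type":"number"}}}},"force":{"type":"number"}},"required":["rows"]}

```bash
mkdir -p pics; cat > h.py <<'E'
import numpy as np, cv2, pickle
from station import bot
def shot(n,f):
    c=bot.read_camera(n); cv2.imwrite('pics/'+f,c['pixels'][:,:,::-1]); pickle.dump(c,open('pics/'+f+'.pkl','wb')); return c
def load(f): return pickle.load(open('pics/'+f+'.pkl','rb'))
def ray(c,u,v):
    f=192/np.tan(np.radians(c['vertical_fov'])/2)
    T=np.array(c['world_from_camera']); d=T[:3,:3]@np.array([(u-c['cx'])/f,(v-c['cy'])/f,1]); return T[:3,3],d
def onz(c,u,v,z):
    o,d=ray(c,u,v); return o+d*(z-o[2])/d[2]
def proj(c,p):
    f=192/np.tan(np.radians(c['vertical_fov'])/2)
    T=np.array(c['world_from_camera']); q=T[:3,:3].T@(np.array(p)-T[:3,3]); return f*q[0]/q[2]+c['cx'],f*q[1]/q[2]+c['cy']
def tri(a,pa,b,pb):
    o1,d1=ray(a,*pa);o2,d2=ray(b,*pb)
    s=np.linalg.lstsq(np.stack([d1,-d2],1),o2-o1,rcond=None)[0]
    p,q=o1+s[0]*d1,o2+s[1]*d2; return (p+q)/2,np.linalg.norm(p-q)
E
python3 - <<'E'
from h import *
a=shot('scene','s0.png');b=shot('side','d0.png')
im=np.vstack([a['pixels'],b['pixels']])[:,:,::-1]
im=np.hstack([a['pixels'],b['pixels']])[:,:,::-1]
cv2.imwrite('pics/both.png',cv2.resize(im,(800,300)))
for c in(a,b): print(c['vertical_fov'],c['cx'],c['cy'],np.round(c['world_from_camera'],3).tolist())
o=bot.get_obs();print({k:np.round(v,3).tolist() for k,v in o.items()})
E
```

```text
46.857813469146194 246.8637347752818 181.84739912271465 [[-0.407, 0.641, -0.65, 1.175], [0.913, 0.298, -0.278, 0.204], [0.015, -0.707, -0.707, 0.811], [0.0, 0.0, 0.0, 1.0]]
47.61485663407878 256.073071876938 186.68369215366477 [[-0.724, -0.476, 0.5, 0.097], [-0.69, 0.51, -0.514, 0.399], [-0.01, -0.717, -0.697, 0.703], [0.0, 0.0, 0.0, 1.0]]
{'t': 0.1, 'q': [1.048, 0.478, 0.022, 1.556, -0.012, 1.109, -0.083], 'joint_vel': [0.001, -0.002, -0.0, -0.003, 0.0, 0.001, 0.0], 'joint_torque': [0.004, -59.776, 1.614, -28.195, 0.013, 0.005, 0.0], 'eef_pos': [0.272, -0.617, 0.23], 'tool_rot': [-0.001, 0.979, 0.206, -0.0], 'contact_force': [0.917, 0.119, 0.666], 'torque': [-0.055, -0.01, 0.017], 'grasp_force': 0.0, 'gripper_width': 1.003}
```

View pics/s0.png

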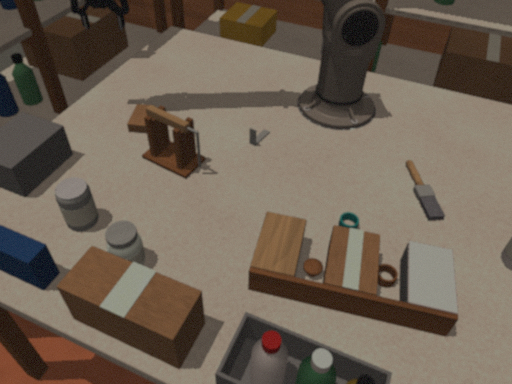

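View pics/d0.png

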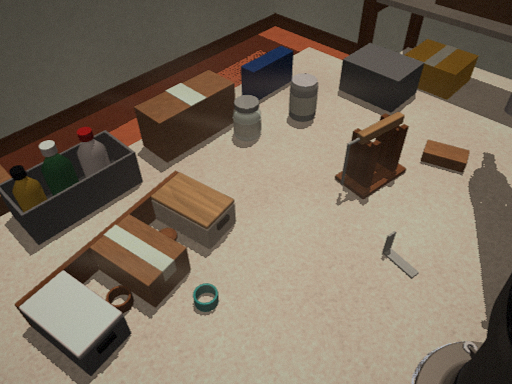

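Scene view: the rest with the rod is at about (172,140). Two things could be the ring: the brown hollow ring at (387,275), which is (120,297) in the side view, and the solid domed knob at (313,268). The turquoise ring at (348,221) is a decoy. The hollow brown one fits the description, and I'll confirm it in an enlarged crop.

```bash
python3 - <<'E'
import cv2,numpy as np
s=cv2.imread('pics/s0.png');d=cv2.imread('pics/d0.png')
A=cv2.resize(s[205:335,240:460],None,fx=2.3,fy=2.3,interpolation=cv2.INTER_CUBIC) 
R=cv2.resize(s[95:180,130:220],None,fx=3.2,fy=3.2,interpolation=cv2.INTER_CUBIC)
B=cv2.resize(d[165:375,10:240],None,fx=1.4,fy=1.4,interpolation=cv2.INTER_CUBIC)
C=cv2.resize(d[105:205,325:415],None,fx=2.9,fy=2.9,interpolation=cv2.INTER_CUBIC)
o=np.zeros((600,800,3),np.uint8)
for im,(y,x) in((A,(0,0)),(R,(0,510)),(B,(302,0)),(C,(302,510))):
    im=im[:600-y,:800-x]; o[y:y+im.shape[0],x:x+im.shape[1]]=im
cv2.imwrite('pics/crop.png',o)
E
```

```text
(no output)
```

View pics/crop.png

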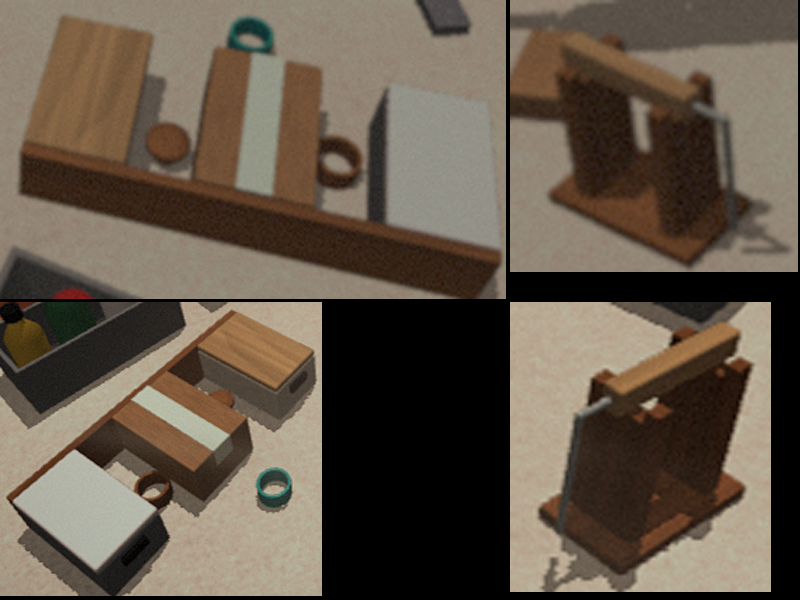

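The crop confirms it. The hollow brown ring is at scene (388,275), next to the white box, and the knob at (313,268) is solid. In the scene view the rod's bend is at (198,132) and its tip at (200,166).

```bash
python3 - <<'E'
from h import *
np.set_printoptions(precision=4,suppress=True)
a=load('s0.png');b=load('d0.png')
for n,p in dict(mFL=(333.5,225.9),mFR=(380,234.6),mBL=(324.3,282.4),mBR=(376.5,294.6),wFL=(408.7,242.8),wFR=(453,250.7),oFL=(267,212),oFR=(306,219.3)).items(): print(n,onz(a,*p,.072))
for n,p in dict(mF1=(190,249.3),mF2=(156.4,281.4)).items(): print('side',n,onz(b,*p,.072))
print('ring',onz(a,387.8,273.7,.025),tri(a,(387.8,273.7),b,(119.5,295)))
print('turq',onz(a,348.7,220.7,.025),onz(b,206,293.5,.025))
print('bend',tri(a,(198.1,131.9),b,(348.4,144)))
print('tip',tri(a,(199.7,166.3),b,(342.2,183.6)))
print('steel start',tri(a,(187.8,127.2),b,(359.5,138.8)))
# handle contour on top: colour mask
for c,n in((a,'s'),(b,'d')):
    im=cv2.cvtColor(c['pixels'],cv2.COLOR_RGB2HSV)
    x0,x1,y0,y1=(130,220,95,180) if n=='s' else (325,415,105,205)
    m=cv2.inRange(im,(8,70,95),(22,255,255)); mm=np.zeros_like(m); mm[y0:y1,x0:x1]=m[y0:y1,x0:x1]
    k=max(cv2.findContours(mm,0,2)[0],key=cv2.contourArea); r=cv2.minAreaRect(k); print(n,r,cv2.boxPoints(r).tolist())
E
```

```text
mFL [0.5391 0.1374 0.072 ]
mFR [0.5207 0.2339 0.072 ]
mBL [0.6827 0.1606 0.072 ]
mBR [0.6672 0.2584 0.072 ]
wFL [0.5172 0.2933 0.072 ]
wFR [0.4995 0.3802 0.072 ]
oFL [ 0.5625 -0.0078  0.072 ]
oFR [0.5463 0.0775 0.072 ]
side mF1 [0.5239 0.1335 0.072 ]
side mF2 [0.5132 0.2171 0.072 ]
ring [0.5758 0.2727 0.025 ] (array([0.5723, 0.2693, 0.0215]), np.float64(0.0075327019179391155))
turq [0.4688 0.1609 0.025 ] [0.459  0.1582 0.025 ]
bend (array([ 0.449 , -0.2377,  0.1381]), np.float64(0.0015627576416781998))
tip (array([ 0.4489, -0.2411,  0.0229]), np.float64(0.0011600563296616877))
steel start (array([ 0.4428, -0.2695,  0.1371]), np.float64(0.000852479154815641))
s ((161.0, 114.5), (21.0, 62.0), 90.0) [[130.0, 104.0], [192.0, 104.0], [192.0, 125.0], [130.0, 125.0]]
d ((378.800048828125, 122.10002136230469), (11.62755298614502, 51.42955780029297), 63.43495178222656) [[353.2000427246094, 128.4000244140625], [399.2000427246094, 105.4000244140625], [404.4000549316406, 115.80001831054688], [358.4000549316406, 138.80001831054688]]
```

```bash
cat >> h.py <<'E'
from scipy.spatial.transform import Rotation as Ro
def state():
    o=bot.get_obs(); w,x,y,z=o['tool_rot']; R=Ro.from_quat([x,y,z,w]).as_matrix()
    return o,np.array(o['eef_pos']),R
def go(target,rody=None):
    """prints mm shift in tool axes to world TCP target, then az (deg) so that tool x lies along world angle rody (mod 180)"""
    o,p,R=state(); s=R.T@(np.array(target)-p)*1000
    print('t %.1f'%o['t'],'pos',p.round(4),'F',np.round(o['contact_force'],1),'w %.2f g %.0f'%(o['gripper_width'],o['grasp_force']),'tilt deg',np.degrees(R[:2,2]).round(2))
    yx=np.degrees(np.arctan2(R[1,0],R[0,0])); print('shift',s.round(1),'toolx yaw %.2f'%yx)
    if rody is not None: print('az',-((rody-yx+90)%180-90))
E
python3 - <<'E'
from h import *
a=load('s0.png');b=load('d0.png')
p=onz(a,149.4,109.1,.149);q=onz(a,188.4,125.3,.149);print(p,q,q-p)
p=onz(b,401,117,.149);q=onz(b,362,137,.149);print(p,q)
c=bot.read_camera('wrist');o,P,R=state()
print(R.T@(np.array(c['world_from_camera'])[:3,3]-P),R.T@np.array(c['world_from_camera'])[:3,:3],c['vertical_fov'])
go([.425,-.33,.235],80)
E
```

```text
[ 0.43282453 -0.38393448  0.149     ] [ 0.44898073 -0.26298436  0.149     ] [0.01615621 0.12095012 0.        ]
[ 0.41308935 -0.3814803   0.149     ] [ 0.43522761 -0.26462369  0.149     ]
[ 0.06958876 -0.00058248 -0.14338142] [[-2.13979821e-04 -9.61386894e-01 -2.75200280e-01]
 [ 9.99999575e-01 -4.52654254e-04  8.03764216e-04]
 [-8.97298960e-04 -2.75199991e-01  9.61386582e-01]] 66.11990216741137
t 0.1 pos [ 0.2718 -0.6173  0.2305] F [ 0.4 -0.3 -0.3] w 1.00 g 0 tilt deg [-0.04  0.07]
shift [ 256.  -201.3   -4.2] toolx yaw 23.76
az -56.23552186763436
```

Request:
jog_arm(
  rows=[
    {"x": 30, "y": -24},
    {"x": 32, "y": -25},
    {"x": 32, "y": -25},
    {"x": 32, "y": -25},
    {"x": 32, "y": -25},
    {"x": 32, "y": -25},
    {"x": 32, "y": -25},
    {"x": 30, "y": -24},
  ],
)

```text
invalid input
```

Request:
jog_arm(
  rows=[
    {"az": -8},
    {"az": -8},
    {"az": -8},
    {"az": -8},
    {"az": -8},
    {"az": -8},
    {"az": -8},
    {},
  ],
)

```text
invalid input
```

```bash
python3 - <<'E'
from h import *
shot('wrist','w1.png'); go([.430,-.331,.235],79)
E
```

```text
t 0.2 pos [ 0.2719 -0.6174  0.2307] F [-0.1 -0.9 -0.7] w 1.00 g 0 tilt deg [-0.03  0.06]
shift [ 260.1 -198.4   -4.1] toolx yaw 23.77
az -55.22913357760095
```

View pics/w1.png

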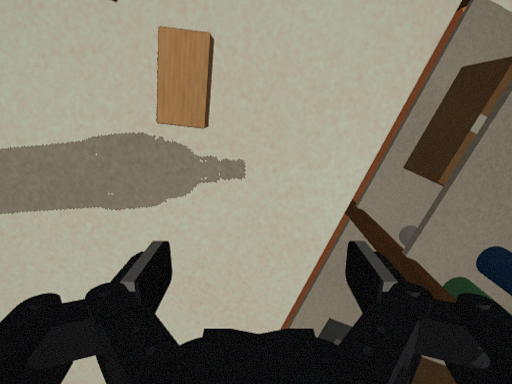

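The arm did not move. The wrist view still shows the start pose, with the loose block at (183,78). I'll send full rows.

Request:
jog_arm(
  rows=[
    {"x": 30, "y": -24, "z": 0, "ax": 0, "ay": 0, "az": 0, "fingers": 85},
    {"x": 32, "y": -25, "z": 0, "ax": 0, "ay": 0, "az": 0, "fingers": 85},
    {"x": 32, "y": -25, "z": 0, "ax": 0, "ay": 0, "az": 0, "fingers": 85},
    {"x": 32, "y": -25, "z": 0, "ax": 0, "ay": 0, "az": 0, "fingers": 85},
    {"x": 32, "y": -25, "z": 0, "ax": 0, "ay": 0, "az": 0, "fingers": 85},
    {"x": 32, "y": -25, "z": 0, "ax": 0, "ay": 0, "az": 0, "fingers": 85},
    {"x": 32, "y": -25, "z": 0, "ax": 0, "ay": 0, "az": 0, "fingers": 85},
    {"x": 30, "y": -24, "z": 0, "ax": 0, "ay": 0, "az": 0, "fingers": 85},
  ],
)

```text
t: 1.0
eef_pos: [0.4235, -0.3332, 0.2313]
tool_rot: [-0.0, 0.979, 0.206, 0.0]
contact_force: [0.3, -0.8, 0.5]
gripper_width: 0.998
grasp_force: 0.0
```

Request:
jog_arm(
  rows=[
    {"x": 0, "y": 0, "z": 0, "ax": 0, "ay": 0, "az": -8, "fingers": 85},
    {"x": 0, "y": 0, "z": 0, "ax": 0, "ay": 0, "az": -8, "fingers": 85},
    {"x": 0, "y": 0, "z": 0, "ax": 0, "ay": 0, "az": -8, "fingers": 85},
    {"x": 0, "y": 0, "z": 0, "ax": 0, "ay": 0, "az": -8, "fingers": 85},
    {"x": 0, "y": 0, "z": 0, "ax": 0, "ay": 0, "az": -8, "fingers": 85},
    {"x": 0, "y": 0, "z": 0, "ax": 0, "ay": 0, "az": -8, "fingers": 85},
    {"x": 0, "y": 0, "z": 0, "ax": 0, "ay": 0, "az": -7, "fingers": 85},
    {"x": 0, "y": 0, "z": 0, "ax": 0, "ay": 0, "az": 0, "fingers": 85},
  ],
)

```text
t: 1.8
eef_pos: [0.4227, -0.335, 0.2312]
tool_rot: [-0.0, 0.773, 0.635, 0.0]
contact_force: [-0.2, 0.1, 0.4]
gripper_width: 0.995
grasp_force: 0.0
```

```bash
python3 - <<'E'
from h import *
shot('wrist','w2.png'); go([.430,-.331,.235],79)
E
```

```text
t 1.9 pos [ 0.4227 -0.335   0.2312] F [-0.  -0.1 -0.6] w 0.99 g 0 tilt deg [-0.01  0.01]
shift [ 5.4  6.4 -3.8] toolx yaw 78.60
az -0.3963164498541545
```

View pics/w2.png

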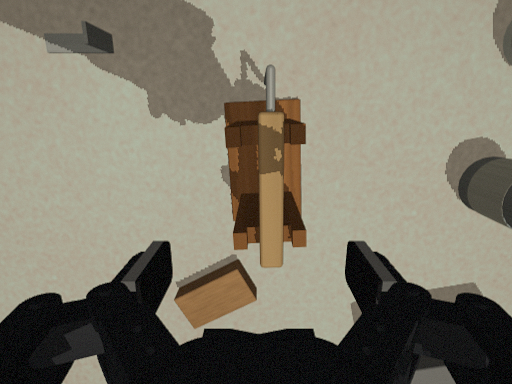

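Wrist view: the handle runs from (271,113) to (271,265), with the bend at (270,68).

```bash
python3 - <<'E'
from h import *
np.set_printoptions(precision=4,suppress=True)
c=load('w2.png')
f=[onz(c,258.5,113,.149),onz(c,284.5,113,.149)]; r=[onz(c,260,265,.149),onz(c,283.5,265,.149)]
F=sum(f)/2;Rr=sum(r)/2;d=(F-Rr);L=np.linalg.norm(d);d/=L
print(F,Rr,'len',L,'w',np.linalg.norm(f[0]-f[1]),np.linalg.norm(r[0]-r[1]),'yaw',np.degrees(np.arctan2(d[1],d[0])))
O=(F+Rr)/2;print('origin',O,'bend from it',O+.095*d,'meas',onz(c,270,70,.140))
go(O+d*.018-[0,0,.149-.120],np.degrees(np.arctan2(d[1],d[0])))
E
```

```text
[ 0.4448 -0.2714  0.149 ] [ 0.4221 -0.395   0.149 ] len 0.1256568430910914 w 0.019204819307686697 0.02012388788067077 yaw 79.60274563505209
origin [ 0.4334 -0.3332  0.149 ] bend from it [ 0.4506 -0.2397  0.149 ] meas [ 0.4496 -0.2412  0.14  ]
t 1.9 pos [ 0.4227 -0.335   0.2312] F [-0.  -0.1 -0.6] w 0.99 g 0 tilt deg [-0.01  0.01]
shift [ 21.9   9.9 111.2] toolx yaw 78.60
az -0.9990620849062424
```

Request:
jog_arm(
  rows=[
    {"x": 10, "y": 5, "z": 0, "ax": 0, "ay": 0, "az": -1, "fingers": 85},
    {"x": 11, "y": 5, "z": 11, "ax": 0, "ay": 0, "az": 0, "fingers": 85},
    {"x": 0, "y": 0, "z": 25, "ax": 0, "ay": 0, "az": 0, "fingers": 85},
    {"x": 0, "y": 0, "z": 25, "ax": 0, "ay": 0, "az": 0, "fingers": 85},
    {"x": 0, "y": 0, "z": 25, "ax": 0, "ay": 0, "az": 0, "fingers": 85},
    {"x": 0, "y": 0, "z": 25, "ax": 0, "ay": 0, "az": 0, "fingers": 85},
    {"x": 0, "y": 0, "z": 0, "ax": 0, "ay": 0, "az": 0, "fingers": 60},
    {"x": 0, "y": 0, "z": 0, "ax": 0, "ay": 0, "az": 0, "fingers": 45},
  ],
  force=60,
)

```text
t: 2.65
eef_pos: [0.437, -0.3152, 0.1201]
tool_rot: [-0.001, 0.767, 0.641, 0.0]
contact_force: [1.0, 0.3, -0.1]
gripper_width: 0.685
grasp_force: 0.0
```

Request:
jog_arm(
  rows=[
    {"x": 0, "y": 0, "z": 0, "ax": 0, "ay": 0, "az": 0, "fingers": 30},
    {"x": 0, "y": 0, "z": 0, "ax": 0, "ay": 0, "az": 0, "fingers": 22},
    {"x": 0, "y": 0, "z": 0, "ax": 0, "ay": 0, "az": 0, "fingers": 10},
    {"x": 0, "y": 0, "z": 0, "ax": 0, "ay": 0, "az": 0, "fingers": 10},
    {"x": 0, "y": 0, "z": 0, "ax": 0, "ay": 0, "az": 0, "fingers": 10},
    {"x": 0, "y": 0, "z": 0, "ax": 0, "ay": 0, "az": 0, "fingers": 10},
    {"x": 0, "y": 0, "z": 0, "ax": 0, "ay": 0, "az": 0, "fingers": 10},
    {"x": 0, "y": 0, "z": 0, "ax": 0, "ay": 0, "az": 0, "fingers": 10},
  ],
  force=60,
)

```text
t: 3.45
eef_pos: [0.4375, -0.3167, 0.1217]
tool_rot: [0.001, 0.767, 0.641, 0.0]
contact_force: [-0.0, 1.3, 5.7]
gripper_width: 0.22
grasp_force: 59.4
```

```bash
python3 - <<'E'
from h import *
go([.43,-.33,.18],79.6)
E
```

```text
t 3.5 pos [ 0.4375 -0.3167  0.1217] F [-0.   1.3  5.7] w 0.22 g 59 tilt deg [ 0.12 -0.07]
shift [-14.5  -4.9 -58.3] toolx yaw 79.75
az 0.15301579964852863
```

Request:
jog_arm(
  rows=[
    {"x": 0, "y": 0, "z": -6, "ax": 0, "ay": 0, "az": 0, "fingers": 10},
    {"x": 0, "y": 0, "z": -10, "ax": 0, "ay": 0, "az": 0, "fingers": 10},
    {"x": 0, "y": 0, "z": -14, "ax": 0, "ay": 0, "az": 0, "fingers": 10},
    {"x": 0, "y": 0, "z": -16, "ax": 0, "ay": 0, "az": 0, "fingers": 10},
    {"x": 0, "y": 0, "z": -16, "ax": 0, "ay": 0, "az": 0, "fingers": 10},
    {"x": 0, "y": 0, "z": -14, "ax": 0, "ay": 0, "az": 0, "fingers": 10},
    {"x": 0, "y": 0, "z": -14, "ax": 0, "ay": 0, "az": 0, "fingers": 10},
    {"x": 0, "y": 0, "z": -8, "ax": 0, "ay": 0, "az": 0, "fingers": 10},
  ],
  force=80,
)

```text
t: 4.25
eef_pos: [0.4371, -0.3165, 0.2201]
tool_rot: [0.001, 0.767, 0.641, 0.0]
contact_force: [-0.0, -0.3, -1.9]
gripper_width: 0.217
grasp_force: 78.1
```

Request:
jog_arm(
  rows=[
    {"x": 0, "y": 0, "z": 0, "ax": 0, "ay": 0, "az": 4, "fingers": 10},
    {"x": 0, "y": 0, "z": 0, "ax": 0, "ay": 0, "az": 8, "fingers": 10},
    {"x": 0, "y": 0, "z": 0, "ax": 0, "ay": 0, "az": 8, "fingers": 10},
    {"x": 0, "y": 0, "z": 0, "ax": 0, "ay": 0, "az": 8, "fingers": 10},
    {"x": 0, "y": 0, "z": 0, "ax": 0, "ay": 0, "az": 8, "fingers": 10},
    {"x": 0, "y": 0, "z": 0, "ax": 0, "ay": 0, "az": 8, "fingers": 10},
    {"x": 0, "y": 0, "z": 0, "ax": 0, "ay": 0, "az": 8, "fingers": 10},
    {"x": 0, "y": 0, "z": 0, "ax": 0, "ay": 0, "az": 8, "fingers": 10},
  ],
)

```text
t: 5.05
eef_pos: [0.4364, -0.3161, 0.2183]
tool_rot: [-0.0, 0.986, 0.169, -0.0]
contact_force: [-0.4, -0.2, -1.3]
gripper_width: 0.22
grasp_force: 78.1
```

Request:
jog_arm(
  rows=[
    {"x": 0, "y": 0, "z": 0, "ax": 0, "ay": 0, "az": 8, "fingers": 10},
    {"x": 0, "y": 0, "z": 0, "ax": 0, "ay": 0, "az": 2, "fingers": 10},
    {"x": 0, "y": 0, "z": 0, "ax": 0, "ay": 0, "az": 0, "fingers": 10},
    {"x": 0, "y": 0, "z": 0, "ax": 0, "ay": 0, "az": 0, "fingers": 10},
    {"x": 0, "y": 0, "z": 0, "ax": 0, "ay": 0, "az": 0, "fingers": 10},
    {"x": 0, "y": 0, "z": 0, "ax": 0, "ay": 0, "az": 0, "fingers": 10},
    {"x": 0, "y": 0, "z": 0, "ax": 0, "ay": 0, "az": 0, "fingers": 10},
    {"x": 0, "y": 0, "z": 0, "ax": 0, "ay": 0, "az": 0, "fingers": 10},
  ],
)

```text
t: 5.85
eef_pos: [0.4366, -0.3163, 0.2183]
tool_rot: [-0.0, 0.996, 0.085, -0.0]
contact_force: [-1.1, 0.6, -1.4]
gripper_width: 0.219
grasp_force: 78.1
```

```bash
python3 - <<'E'
from h import *
go([.48,.257,.23],9.2)
E
```

```text
t 5.8 pos [ 0.4366 -0.3163  0.2183] F [-1.1  0.6 -1.4] w 0.22 g 78 tilt deg [-0.  0.]
shift [ 140.1 -557.6  -11.7] toolx yaw 9.77
az 0.5707078882097392
```

Request:
jog_arm(
  rows=[
    {"x": 4, "y": -15, "z": 0, "ax": 0, "ay": 0, "az": 0, "fingers": 10},
    {"x": 7, "y": -30, "z": 0, "ax": 0, "ay": 0, "az": 0, "fingers": 10},
    {"x": 10, "y": -40, "z": -6, "ax": 0, "ay": 0, "az": 0, "fingers": 10},
    {"x": 10, "y": -40, "z": -6, "ax": 0, "ay": 0, "az": 0, "fingers": 10},
    {"x": 10, "y": -40, "z": 0, "ax": 0, "ay": 0, "az": 0, "fingers": 10},
    {"x": 10, "y": -40, "z": 0, "ax": 0, "ay": 0, "az": 0, "fingers": 10},
    {"x": 10, "y": -40, "z": 0, "ax": 0, "ay": 0, "az": 0, "fingers": 10},
    {"x": 10, "y": -40, "z": 0, "ax": 0, "ay": 0, "az": 0, "fingers": 10},
  ],
)

```text
t: 6.65
eef_pos: [0.4576, -0.0206, 0.2305]
tool_rot: [0.0, 0.996, 0.086, 0.0]
contact_force: [0.3, 0.5, -0.7]
gripper_width: 0.219
grasp_force: 78.2
```

Request:
jog_arm(
  rows=[
    {"x": 10, "y": -40, "z": 0, "ax": 0, "ay": 0, "az": 0, "fingers": 10},
    {"x": 10, "y": -40, "z": 0, "ax": 0, "ay": 0, "az": 0, "fingers": 10},
    {"x": 10, "y": -40, "z": 0, "ax": 0, "ay": 0, "az": 0, "fingers": 10},
    {"x": 10, "y": -40, "z": 0, "ax": 0, "ay": 0, "az": 0, "fingers": 10},
    {"x": 10, "y": -40, "z": 0, "ax": 0, "ay": 0, "az": 0, "fingers": 10},
    {"x": 9, "y": -35, "z": 0, "ax": 0, "ay": 0, "az": 0, "fingers": 10},
    {"x": 6, "y": -25, "z": 0, "ax": 0, "ay": 0, "az": 0, "fingers": 10},
    {"x": 4, "y": -13, "z": 0, "ax": 0, "ay": 0, "az": 0, "fingers": 10},
  ],
)

```text
t: 7.45
eef_pos: [0.4784, 0.261, 0.2304]
tool_rot: [-0.001, 0.996, 0.087, -0.0]
contact_force: [-0.1, 0.5, -0.8]
gripper_width: 0.22
grasp_force: 78.3
```

```bash
python3 - <<'E'
from h import *
w=shot('wrist','w3.png');a=shot('scene','s3.png')
o=np.vstack([cv2.resize(w['pixels'],(560,420)) ,np.zeros((0,560,3),np.uint8)])
A=cv2.resize(a['pixels'][120:320,300:470],None,fx=2,fy=2)
z=np.zeros((600,800,3),np.uint8); z[:384,:512]=w['pixels']; z[200:600,460:800]=A
cv2.imwrite('pics/v3.png',z[:,:,::-1]); go([.4997,.2604,.2],9.2)
E
```

```text
t 7.5 pos [0.479  0.2596 0.2303] F [-0.3 -1.  -1.2] w 0.22 g 78 tilt deg [-0.02  0.05]
shift [20.5  2.8 30.3] toolx yaw 9.96
az 0.7634906380307314
```

View pics/v3.png

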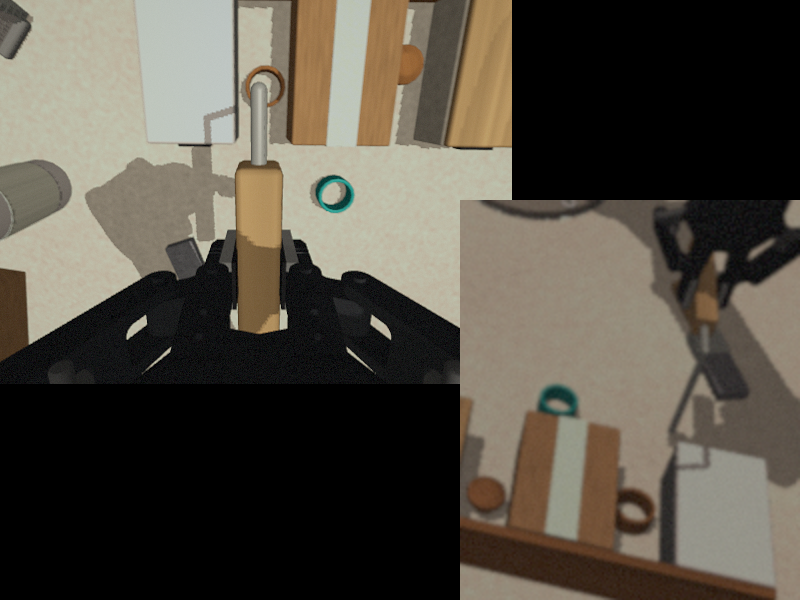

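Wrist view: ring centre is at (265,86), and the bend (258,86) is almost above it. The box front edge is at row 145, and the turquoise ring at (335,194) is off to the side.

```bash
python3 - <<'E'
from h import *
np.set_printoptions(precision=4,suppress=True)
c=load('w3.png');a=load('s3.png');o,P,R=state()
r=onz(c,265,86,.025);print('ring',r,'diam',np.linalg.norm(onz(c,244.5,86,.025)-onz(c,285.5,86,.025)))
e=[onz(c,u,v,.072) for u,v in((148,144),(237,143),(294,145),(390,146))];print('front',*e)
print('gap sides',onz(c,237,100,.072),onz(c,291,100,.072))
d=(e[3]-e[0]);print('row yaw',np.degrees(np.arctan2(d[1],d[0]))+90)
bend=onz(c,259,84,P[2]+.0997+.0185-.1);print(0)
zb=P[2]-.0997+.115  # bend axis height
bend=onz(c,259,86,zb);print('bend',bend,'from tcp tool',R.T@(bend-P)*1000)
tip=onz(a,300+(670-460)/2,120+(432-200)/2,P[2]-.0997);print('tip scene',tip,R.T@(tip-P)*1000)
print('ring from tcp',R.T@(r-P)*1000)
for u,v in((185,240),(168,245),(200,275)): print('spat',onz(c,u,v,.01),R.T@(onz(c,u,v,.01)-P)*1000)
print('turq',onz(c,335,194,.025))
E
```

```text
ring [0.5718 0.2703 0.025 ] diam 0.04569931894578271
front [0.4931 0.3779 0.072 ] [0.5098 0.2889 0.072 ] [0.5179 0.2315 0.072 ] [0.5339 0.1351 0.072 ]
gap sides [0.551  0.2954 0.072 ] [0.5602 0.2434 0.072 ]
row yaw 9.529225031947021
0
bend [0.5556 0.2747 0.2456] from tcp tool [ 77.9859  -1.5991 -15.3179]
tip scene [0.5555 0.2768 0.1306] [78.3643 -3.6277 99.6838]
ring from tcp [ 93.2751   5.6414 205.2412]
spat [0.3622 0.3411 0.01  ] [-100.9065 -100.2822  220.3805]
spat [0.3509 0.3629 0.01  ] [-108.2913 -123.7624  220.4026]
spat [0.3128 0.3148 0.01  ] [-154.0824  -82.972   220.3788]
turq [0.4635 0.1629 0.025 ]
```

Request:
jog_arm(
  rows=[
    {"x": 5, "y": 3, "z": 0, "ax": 0, "ay": 0, "az": 0.5, "fingers": 10},
    {"x": 5, "y": 3, "z": 0, "ax": 0, "ay": 0, "az": 0, "fingers": 10},
    {"x": 5, "y": 2, "z": 5, "ax": 0, "ay": 0, "az": 0, "fingers": 10},
    {"x": 0, "y": 0, "z": 15, "ax": 0, "ay": 0, "az": 0, "fingers": 10},
    {"x": 0, "y": 0, "z": 20, "ax": 0, "ay": 0, "az": 0, "fingers": 10},
    {"x": 0, "y": 0, "z": 20, "ax": 0, "ay": 0, "az": 0, "fingers": 10},
    {"x": 0, "y": 0, "z": 15, "ax": 0, "ay": 0, "az": 0, "fingers": 10},
    {"x": 0, "y": 0, "z": 5, "ax": 0, "ay": 0, "az": 0, "fingers": 10},
  ],
)

```text
t: 8.35
eef_pos: [0.4949, 0.2509, 0.1478]
tool_rot: [0.001, 0.997, 0.081, -0.002]
contact_force: [-0.7, 0.7, -1.6]
gripper_width: 0.219
grasp_force: 78.3
```

Request:
jog_arm(
  rows=[
    {"x": 0, "y": 0, "z": 6, "ax": 0, "ay": 0, "az": 0, "fingers": 10},
    {"x": 0, "y": 0, "z": 8, "ax": 0, "ay": 0, "az": 0, "fingers": 10},
    {"x": 0, "y": 0, "z": 8, "ax": 0, "ay": 0, "az": 0, "fingers": 10},
    {"x": 0, "y": 0, "z": 8, "ax": 0, "ay": 0, "az": 0, "fingers": 10},
    {"x": 0, "y": 0, "z": 6, "ax": 0, "ay": 0, "az": 0, "fingers": 10},
    {"x": 0, "y": 0, "z": 3, "ax": 0, "ay": 0, "az": 0, "fingers": 10},
    {"x": 0, "y": 0, "z": 1, "ax": 0, "ay": 0, "az": 0, "fingers": 10},
    {"x": 0, "y": 0, "z": 0, "ax": 0, "ay": 0, "az": 0, "fingers": 10},
  ],
)

```text
t: 9.15
eef_pos: [0.4961, 0.2521, 0.1103]
tool_rot: [-0.0, 0.997, 0.081, 0.0]
contact_force: [-0.6, -0.4, -0.6]
gripper_width: 0.217
grasp_force: 78.3
```

```bash
python3 - <<'E'
from h import *
w=shot('wrist','w4.png');a=shot('scene','s4.png');d=shot('side','d4.png')
z=np.zeros((600,800,3),np.uint8); z[:300,:400]=cv2.resize(w['pixels'],(400,300)); z[:400,400:]=cv2.resize(a['pixels'][200:300,340:440],(400,400)); z[300:,:400]=cv2.resize(d['pixels'][230:350,50:210],(400,300))
cv2.imwrite('pics/v4.png',z[:,:,::-1]); go([.4997,.2604,.108],9.2)
E
```

```text
t 9.3 pos [0.4963 0.2521 0.1106] F [ 0.8  0.  -1.8] w 0.22 g 78 tilt deg [0.04 0.02]
shift [ 4.7 -7.6  2.6] toolx yaw 9.26
az 0.062877225471766
```

View pics/v4.png

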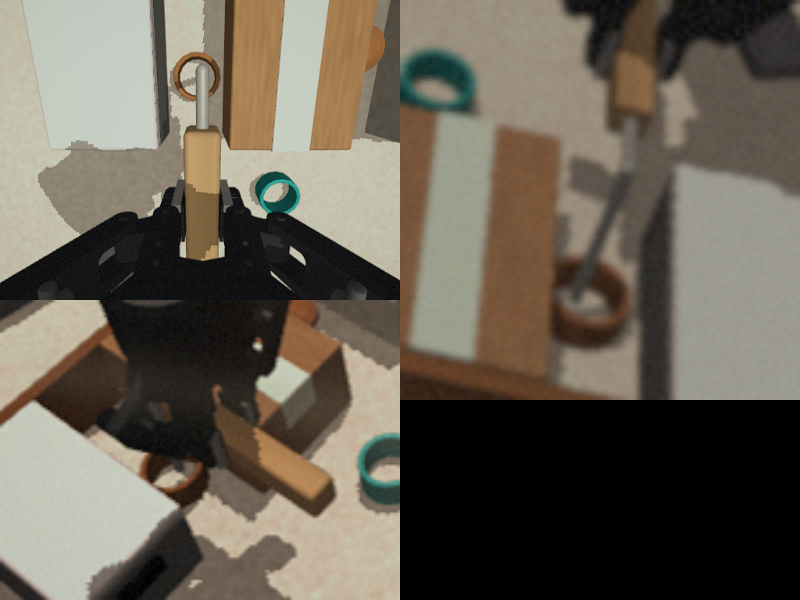

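The rod is down inside the hole, with its tip about 11 mm above the shelf. I'll shift it a little towards the middle of the hole and draw the ring out.

Request:
jog_arm(
  rows=[
    {"x": 0, "y": -3, "z": 1, "ax": 0, "ay": 0, "az": 0, "fingers": 10},
    {"x": -2, "y": -3, "z": 1, "ax": 0, "ay": 0, "az": 0, "fingers": 10},
    {"x": -4, "y": 0, "z": 0, "ax": 0, "ay": 0, "az": 0, "fingers": 10},
    {"x": -5, "y": 0, "z": 0, "ax": 0, "ay": 0, "az": 0, "fingers": 10},
    {"x": -5, "y": 0, "z": 0, "ax": 0, "ay": 0, "az": 0, "fingers": 10},
    {"x": -6, "y": 0, "z": 0, "ax": 0, "ay": 0, "az": 0, "fingers": 10},
    {"x": -6, "y": 0, "z": 0, "ax": 0, "ay": 0, "az": 0, "fingers": 10},
    {"x": -6, "y": 0, "z": 0, "ax": 0, "ay": 0, "az": 0, "fingers": 10},
  ],
)

```text
t: 10.1
eef_pos: [0.461, 0.2523, 0.1084]
tool_rot: [0.0, 0.997, 0.081, 0.0]
contact_force: [0.3, 0.3, -2.1]
gripper_width: 0.22
grasp_force: 78.3
```

Request:
jog_arm(
  rows=[
    {"x": -6, "y": 0, "z": 0, "ax": 0, "ay": 0, "az": 0, "fingers": 10},
    {"x": -6, "y": 0, "z": 0, "ax": 0, "ay": 0, "az": 0, "fingers": 10},
    {"x": -6, "y": 0, "z": 0, "ax": 0, "ay": 0, "az": 0, "fingers": 10},
    {"x": -6, "y": 0, "z": 0, "ax": 0, "ay": 0, "az": 0, "fingers": 10},
    {"x": -6, "y": 0, "z": 0, "ax": 0, "ay": 0, "az": 0, "fingers": 10},
    {"x": -6, "y": 0, "z": 0, "ax": 0, "ay": 0, "az": 0, "fingers": 10},
    {"x": -6, "y": 0, "z": 0, "ax": 0, "ay": 0, "az": 0, "fingers": 10},
    {"x": -4, "y": 0, "z": 0, "ax": 0, "ay": 0, "az": 0, "fingers": 10},
  ],
)

```text
t: 10.9
eef_pos: [0.4155, 0.2449, 0.1083]
tool_rot: [0.0, 0.997, 0.081, -0.0]
contact_force: [1.1, 0.6, -0.2]
gripper_width: 0.215
grasp_force: 78.3
```

```bash
python3 - <<'E'
from h import *
go([.4997,.2604,.108],9.2)
w=shot('wrist','w5.png')
np.set_printoptions(precision=4,suppress=True)
im=cv2.cvtColor(w['pixels'],cv2.COLOR_RGB2HSV); 
# ring via brown mask below previous spot
m=cv2.inRange(im,(5,90,40),(20,255,230)); n,l,s,ct=cv2.connectedComponentsWithStats(m)
for i in range(1,n):
    if s[i][4]>60: print(s[i],ct[i].round(0))
E
```

```text
t 10.9 pos [0.4155 0.2449 0.1083] F [ 1.1  0.6 -0.2] w 0.22 g 78 tilt deg [-0.   -0.01]
shift [85.6 -1.7  0.3] toolx yaw 9.28
az 0.075407034430782
[ 295    0  203   70 9487] [386.  33.]
[ 228   43   62   65 1340] [258.  69.]
[ 235  161   48  173 7483] [258. 245.]
```

Request:
jog_arm(
  rows=[
    {"x": -4, "y": 0, "z": 0, "ax": 0, "ay": 0, "az": 0, "fingers": 10},
    {"x": -6, "y": 0, "z": 0, "ax": 0, "ay": 0, "az": 0, "fingers": 10},
    {"x": -6, "y": 0, "z": 0, "ax": 0, "ay": 0, "az": 0, "fingers": 10},
    {"x": -6, "y": 0, "z": 0, "ax": 0, "ay": 0, "az": 0, "fingers": 10},
    {"x": -6, "y": 0, "z": 0, "ax": 0, "ay": 0, "az": 0, "fingers": 10},
    {"x": -5, "y": 0, "z": 0, "ax": 0, "ay": 0, "az": 0, "fingers": 10},
    {"x": -3, "y": 0, "z": 0, "ax": 0, "ay": 0, "az": 0, "fingers": 10},
    {"x": 0, "y": 0, "z": 0, "ax": 0, "ay": 0, "az": 0, "fingers": 10},
  ],
)

```text
t: 11.75
eef_pos: [0.3802, 0.2391, 0.1083]
tool_rot: [0.0, 0.997, 0.081, -0.0]
contact_force: [-0.0, 0.4, -2.2]
gripper_width: 0.22
grasp_force: 78.3
```

```bash
python3 - <<'E'
from h import *
go([.4997,.2604,.108],9.2)
w=shot('wrist','w6.png');a=shot('scene','s6.png');d=shot('side','d6.png')
z=np.zeros((600,800,3),np.uint8); z[:300,:400]=cv2.resize(w['pixels'],(400,300)); z[:400,400:]=cv2.resize(a['pixels'][190:290,340:440],(400,400)); z[300:,:400]=cv2.resize(d['pixels'][230:350,50:210],(400,300))
cv2.imwrite('pics/v6.png',z[:,:,::-1])
E
```

```text
t 11.8 pos [0.3802 0.2391 0.1083] F [-0.   0.4 -2.2] w 0.22 g 78 tilt deg [-0.01 -0.01]
shift [121.4  -1.7   0.3] toolx yaw 9.29
az 0.08623166058686138
```

View pics/v6.png

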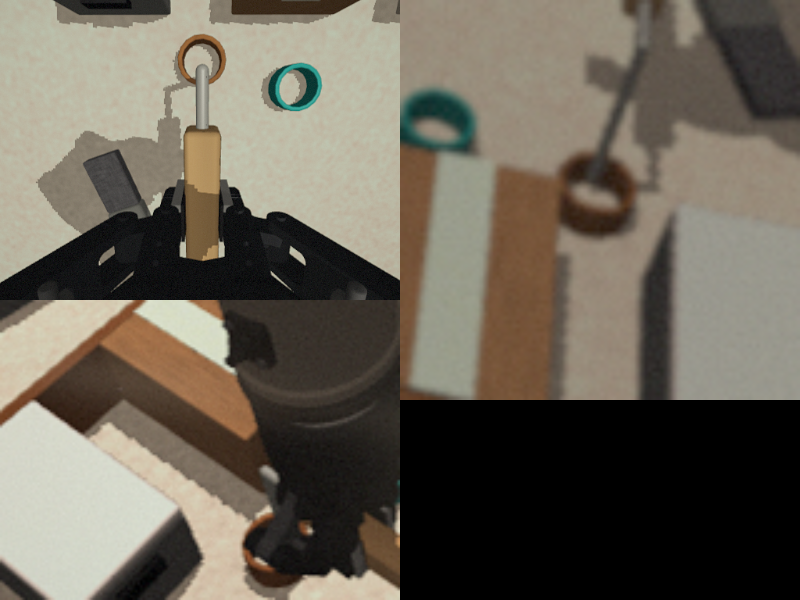

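The ring stands upright about 2 cm in front of the boxes. I'll back the rod off the wall of the hole and lift it straight out.

Request:
jog_arm(
  rows=[
    {"x": 4, "y": 0, "z": 0, "ax": 0, "ay": 0, "az": 0, "fingers": 10},
    {"x": 5, "y": 0, "z": 0, "ax": 0, "ay": 0, "az": 0, "fingers": 10},
    {"x": 3, "y": 0, "z": 0, "ax": 0, "ay": 0, "az": 0, "fingers": 10},
    {"x": 0, "y": 0, "z": -6, "ax": 0, "ay": 0, "az": 0, "fingers": 10},
    {"x": 0, "y": 0, "z": -10, "ax": 0, "ay": 0, "az": 0, "fingers": 10},
    {"x": 0, "y": 0, "z": -15, "ax": 0, "ay": 0, "az": 0, "fingers": 10},
    {"x": 0, "y": 0, "z": -20, "ax": 0, "ay": 0, "az": 0, "fingers": 10},
    {"x": 0, "y": 0, "z": -20, "ax": 0, "ay": 0, "az": 0, "fingers": 10},
  ],
)

```text
t: 12.7
eef_pos: [0.3922, 0.2412, 0.1807]
tool_rot: [-0.0, 0.997, 0.081, 0.0]
contact_force: [-0.2, 0.3, -1.6]
gripper_width: 0.217
grasp_force: 78.3
```

Request:
jog_arm(
  rows=[
    {"x": 0, "y": 0, "z": -20, "ax": 0, "ay": 0, "az": 0, "fingers": 10},
    {"x": 0, "y": 0, "z": -15, "ax": 0, "ay": 0, "az": 0, "fingers": 10},
    {"x": 0, "y": 0, "z": -6, "ax": 0, "ay": 0, "az": 0, "fingers": 10},
    {"x": 0, "y": 0, "z": 0, "ax": 0, "ay": 0, "az": 0, "fingers": 10},
    {"x": 0, "y": 0, "z": 0, "ax": 0, "ay": 0, "az": 0, "fingers": 10},
    {"x": 0, "y": 0, "z": 0, "ax": 0, "ay": 0, "az": 0, "fingers": 10},
    {"x": 0, "y": 0, "z": 0, "ax": 0, "ay": 0, "az": 0, "fingers": 10},
    {"x": 0, "y": 0, "z": 0, "ax": 0, "ay": 0, "az": 0, "fingers": 10},
  ],
)

```text
t: 13.5
eef_pos: [0.3922, 0.241, 0.2198]
tool_rot: [0.0, 0.997, 0.081, -0.0]
contact_force: [-0.3, 0.3, -1.0]
gripper_width: 0.218
grasp_force: 78.3
```

```bash
python3 - <<'E'
from h import *
np.set_printoptions(precision=4,suppress=True)
go([.4371,-.3165,.2183],9.77)
w=shot('wrist','w7.png')
im=cv2.cvtColor(w['pixels'],cv2.COLOR_RGB2HSV)
m=cv2.inRange(im,(5,90,40),(20,255,230)); n,l,s,ct=cv2.connectedComponentsWithStats(m)
for i in range(1,n):
    if s[i][4]>60:
        u,v=s[i][0]+s[i][2]/2,s[i][1]+s[i][3]/2; print(s[i],onz(w,u,v,.0125)[:2])
c=load('w6.png')
print('ring w6',onz(c,258.6,76,.025),'front bottom',onz(c,150,29,0),onz(c,215,28,0))
E
```

```text
t 13.5 pos [0.3922 0.241  0.2198] F [-0.3  0.3 -1. ] w 0.22 g 78 tilt deg [-0.05 -0.02]
shift [-45.5 557.5   1.7] toolx yaw 9.27
az -0.5026176750234441
[ 284    0  122   60 4904] [0.555  0.1738]
[ 461    0   51   49 2264] [0.5844 0.0265]
[238  78  41  40 442] [0.4719 0.2539]
[ 235  161   48  173 7479] [0.2884 0.2233]
[   0  220   13  142 1094] [0.1686 0.5532]
[196 255  11  12  85] [0.2568 0.2953]
ring w6 [0.4708 0.2539 0.025 ] front bottom [0.4931 0.3418 0.    ] [0.5018 0.2927 0.    ]
```

Request:
jog_arm(
  rows=[
    {"x": 5, "y": 15, "z": 0, "ax": 0, "ay": 0, "az": 0, "fingers": 10},
    {"x": 10, "y": 30, "z": 0, "ax": 0, "ay": 0, "az": 0, "fingers": 10},
    {"x": 10, "y": 40, "z": 0, "ax": 0, "ay": 0, "az": 0, "fingers": 10},
    {"x": 10, "y": 40, "z": 0, "ax": 0, "ay": 0, "az": 0, "fingers": 10},
    {"x": 10, "y": 40, "z": 0, "ax": 0, "ay": 0, "az": 0, "fingers": 10},
    {"x": 5, "y": 40, "z": 0, "ax": 0, "ay": 0, "az": 0, "fingers": 10},
    {"x": 0, "y": 40, "z": 0, "ax": 0, "ay": 0, "az": 0, "fingers": 10},
    {"x": 0, "y": 40, "z": 0, "ax": 0, "ay": 0, "az": 0, "fingers": 10},
  ],
)

```text
t: 14.35
eef_pos: [0.4878, -0.0337, 0.2202]
tool_rot: [-0.0, 0.997, 0.081, -0.0]
contact_force: [1.1, 0.4, -0.4]
gripper_width: 0.218
grasp_force: 78.3
```

Request:
jog_arm(
  rows=[
    {"x": -5, "y": 40, "z": 0, "ax": 0, "ay": 0, "az": 0, "fingers": 10},
    {"x": -10, "y": 40, "z": 0, "ax": 0, "ay": 0, "az": 0, "fingers": 10},
    {"x": -15, "y": 40, "z": 0, "ax": 0, "ay": 0, "az": 0, "fingers": 10},
    {"x": -15, "y": 40, "z": 0, "ax": 0, "ay": 0, "az": 0, "fingers": 10},
    {"x": -15, "y": 40, "z": 0, "ax": 0, "ay": 0, "az": 0, "fingers": 10},
    {"x": -15, "y": 35, "z": 0, "ax": 0, "ay": 0, "az": 0, "fingers": 10},
    {"x": -12, "y": 25, "z": 0, "ax": 0, "ay": 0, "az": 0, "fingers": 10},
    {"x": -8, "y": 12, "z": 0, "ax": 0, "ay": 0, "az": 0, "fingers": 10},
  ],
)

```text
t: 15.15
eef_pos: [0.4365, -0.3186, 0.22]
tool_rot: [0.0, 0.997, 0.079, -0.0]
contact_force: [0.1, 0.3, -1.9]
gripper_width: 0.215
grasp_force: 78.3
```

Request:
jog_arm(
  rows=[
    {"x": 0, "y": 0, "z": 0, "ax": 0, "ay": 0, "az": -4, "fingers": 10},
    {"x": 0, "y": 0, "z": 0, "ax": 0, "ay": 0, "az": -8, "fingers": 10},
    {"x": 0, "y": 0, "z": 0, "ax": 0, "ay": 0, "az": -8, "fingers": 10},
    {"x": 0, "y": 0, "z": 0, "ax": 0, "ay": 0, "az": -8, "fingers": 10},
    {"x": 0, "y": 0, "z": 0, "ax": 0, "ay": 0, "az": -8, "fingers": 10},
    {"x": 0, "y": 0, "z": 0, "ax": 0, "ay": 0, "az": -8, "fingers": 10},
    {"x": 0, "y": 0, "z": 0, "ax": 0, "ay": 0, "az": -8, "fingers": 10},
    {"x": 0, "y": 0, "z": 0, "ax": 0, "ay": 0, "az": -8, "fingers": 10},
  ],
)

```text
t: 15.95
eef_pos: [0.4381, -0.3145, 0.2201]
tool_rot: [-0.0, 0.821, 0.571, 0.0]
contact_force: [0.1, 0.5, -0.8]
gripper_width: 0.218
grasp_force: 78.2
```

Request:
jog_arm(
  rows=[
    {"x": 0, "y": 0, "z": 0, "ax": 0, "ay": 0, "az": -8, "fingers": 10},
    {"x": 0, "y": 0, "z": 0, "ax": 0, "ay": 0, "az": -2, "fingers": 10},
    {"x": 0, "y": 0, "z": 0, "ax": 0, "ay": 0, "az": 0, "fingers": 10},
    {"x": 0, "y": 0, "z": 0, "ax": 0, "ay": 0, "az": 0, "fingers": 10},
    {"x": 0, "y": 0, "z": 0, "ax": 0, "ay": 0, "az": 0, "fingers": 10},
    {"x": 0, "y": 0, "z": 0, "ax": 0, "ay": 0, "az": 0, "fingers": 10},
    {"x": 0, "y": 0, "z": 0, "ax": 0, "ay": 0, "az": 0, "fingers": 10},
    {"x": 0, "y": 0, "z": 0, "ax": 0, "ay": 0, "az": 0, "fingers": 10},
  ],
)

```text
t: 16.75
eef_pos: [0.4377, -0.3158, 0.2203]
tool_rot: [0.0, 0.77, 0.638, 0.0]
contact_force: [-0.5, -0.0, -1.1]
gripper_width: 0.221
grasp_force: 78.2
```

```bash
python3 - <<'E'
from h import *
go([.4375,-.3167,.1222],79.75)
E
```

```text
t 16.8 pos [ 0.4377 -0.3158  0.2203] F [-0.5 -0.  -1.1] w 0.22 g 78 tilt deg [ 0. -0.]
shift [-1.  -0.  98.1] toolx yaw 79.26
az -0.4942320850114328
```

Now I'll lower it to just above the seat, then ease it down.

Request:
jog_arm(
  rows=[
    {"x": -1, "y": 0, "z": 8, "ax": 0, "ay": 0, "az": -0.5, "fingers": 10},
    {"x": 0, "y": 0, "z": 14, "ax": 0, "ay": 0, "az": 0, "fingers": 10},
    {"x": 0, "y": 0, "z": 18, "ax": 0, "ay": 0, "az": 0, "fingers": 10},
    {"x": 0, "y": 0, "z": 18, "ax": 0, "ay": 0, "az": 0, "fingers": 10},
    {"x": 0, "y": 0, "z": 16, "ax": 0, "ay": 0, "az": 0, "fingers": 10},
    {"x": 0, "y": 0, "z": 12, "ax": 0, "ay": 0, "az": 0, "fingers": 10},
    {"x": 0, "y": 0, "z": 7, "ax": 0, "ay": 0, "az": 0, "fingers": 10},
    {"x": 0, "y": 0, "z": 2, "ax": 0, "ay": 0, "az": 0, "fingers": 10},
  ],
)

```text
t: 17.55
eef_pos: [0.4371, -0.3165, 0.1242]
tool_rot: [-0.001, 0.767, 0.641, -0.0]
contact_force: [-0.1, 0.0, -1.6]
gripper_width: 0.217
grasp_force: 78.2
```

Request:
jog_arm(
  rows=[
    {"x": 0, "y": 0, "z": 1, "ax": 0, "ay": 0, "az": 0, "fingers": 10},
    {"x": 0, "y": 0, "z": 1, "ax": 0, "ay": 0, "az": 0, "fingers": 10},
    {"x": 0, "y": 0, "z": 0.5, "ax": 0, "ay": 0, "az": 0, "fingers": 10},
    {"x": 0, "y": 0, "z": 0, "ax": 0, "ay": 0, "az": 0, "fingers": 10},
    {"x": 0, "y": 0, "z": 0, "ax": 0, "ay": 0, "az": 0, "fingers": 10},
    {"x": 0, "y": 0, "z": 0, "ax": 0, "ay": 0, "az": 0, "fingers": 10},
    {"x": 0, "y": 0, "z": 0, "ax": 0, "ay": 0, "az": 0, "fingers": 10},
    {"x": 0, "y": 0, "z": 0, "ax": 0, "ay": 0, "az": 0, "fingers": 10},
  ],
)

```text
t: 18.35
eef_pos: [0.4375, -0.3168, 0.1229]
tool_rot: [0.0, 0.767, 0.641, 0.0]
contact_force: [-0.4, 0.2, -1.0]
gripper_width: 0.219
grasp_force: 78.2
```

```bash
python3 - <<'E'
from h import *
go([.4375,-.3167,.1217],79.75)
E
```

```text
t 18.4 pos [ 0.4375 -0.3168  0.1229] F [-0.4  0.2 -1. ] w 0.22 g 78 tilt deg [ 0.01 -0.  ]
shift [ 0.1 -0.1  1.2] toolx yaw 79.77
az 0.01508138059963926
```

Request:
jog_arm(
  rows=[
    {"x": 0, "y": 0, "z": 0.6, "ax": 0, "ay": 0, "az": 0, "fingers": 10},
    {"x": 0, "y": 0, "z": 0.6, "ax": 0, "ay": 0, "az": 0, "fingers": 10},
    {"x": 0, "y": 0, "z": 0.4, "ax": 0, "ay": 0, "az": 0, "fingers": 10},
    {"x": 0, "y": 0, "z": 0, "ax": 0, "ay": 0, "az": 0, "fingers": 10},
    {"x": 0, "y": 0, "z": 0, "ax": 0, "ay": 0, "az": 0, "fingers": 10},
    {"x": 0, "y": 0, "z": 0, "ax": 0, "ay": 0, "az": 0, "fingers": 10},
    {"x": 0, "y": 0, "z": 0, "ax": 0, "ay": 0, "az": 0, "fingers": 10},
    {"x": 0, "y": 0, "z": 0, "ax": 0, "ay": 0, "az": 0, "fingers": 10},
  ],
  force=40,
)

```text
t: 19.15
eef_pos: [0.4376, -0.3168, 0.1217]
tool_rot: [0.0, 0.767, 0.641, -0.0]
contact_force: [-3.0, 1.3, 5.2]
gripper_width: 0.219
grasp_force: 79.3
```

Request:
jog_arm(
  rows=[
    {"x": 0, "y": 0, "z": 0, "ax": 0, "ay": 0, "az": 0, "fingers": 22},
    {"x": 0, "y": 0, "z": 0, "ax": 0, "ay": 0, "az": 0, "fingers": 26},
    {"x": 0, "y": 0, "z": 0, "ax": 0, "ay": 0, "az": 0, "fingers": 30},
    {"x": 0, "y": 0, "z": 0, "ax": 0, "ay": 0, "az": 0, "fingers": 40},
    {"x": 0, "y": 0, "z": 0, "ax": 0, "ay": 0, "az": 0, "fingers": 55},
    {"x": 0, "y": 0, "z": 0, "ax": 0, "ay": 0, "az": 0, "fingers": 70},
    {"x": 0, "y": 0, "z": 0, "ax": 0, "ay": 0, "az": 0, "fingers": 70},
    {"x": 0, "y": 0, "z": 0, "ax": 0, "ay": 0, "az": 0, "fingers": 70},
  ],
)

```text
t: 19.95
eef_pos: [0.4376, -0.3168, 0.1212]
tool_rot: [0.0, 0.767, 0.641, 0.0]
contact_force: [-0.3, -0.5, -0.3]
gripper_width: 0.819
grasp_force: 0.0
```

Request:
jog_arm(
  rows=[
    {"x": 0, "y": 0, "z": -5, "ax": 0, "ay": 0, "az": 0, "fingers": 70},
    {"x": 0, "y": 0, "z": -10, "ax": 0, "ay": 0, "az": 0, "fingers": 70},
    {"x": 0, "y": 0, "z": -15, "ax": 0, "ay": 0, "az": 0, "fingers": 70},
    {"x": 0, "y": 0, "z": -20, "ax": 0, "ay": 0, "az": 0, "fingers": 70},
    {"x": 0, "y": 0, "z": -25, "ax": 0, "ay": 0, "az": 0, "fingers": 70},
    {"x": 0, "y": 0, "z": -25, "ax": 0, "ay": 0, "az": 0, "fingers": 70},
    {"x": 0, "y": 0, "z": -10, "ax": 0, "ay": 0, "az": 0, "fingers": 70},
    {"x": 0, "y": 0, "z": 0, "ax": 0, "ay": 0, "az": 0, "fingers": 70},
  ],
)

```text
t: 20.75
eef_pos: [0.4384, -0.3173, 0.233]
tool_rot: [0.002, 0.767, 0.641, 0.0]
contact_force: [-0.5, -0.3, 0.0]
gripper_width: 0.821
grasp_force: 0.0
```

```bash
python3 - <<'E'
from h import *
w=shot('wrist','w8.png');a=shot('scene','s8.png');d=shot('side','d8.png')
z=np.zeros((600,800,3),np.uint8); z[:300,:400]=cv2.resize(w['pixels'],(400,300)); z[:300,400:]=cv2.resize(a['pixels'],(400,300)); z[300:,:400]=cv2.resize(d['pixels'],(400,300)); z[300:,400:]=cv2.resize(a['pixels'][190:280,330:450],(400,300))
cv2.imwrite('pics/v8.png',z[:,:,::-1]); go([.43,-.33,.23],79.6)
E
```

```text
t 20.9 pos [ 0.4368 -0.3164  0.2301] F [ 0.1 -0.5  0.1] w 0.82 g 0 tilt deg [-0.09  0.06]
shift [-14.6  -4.3   0.1] toolx yaw 79.76
az 0.1647545101805008
```

View pics/v8.png

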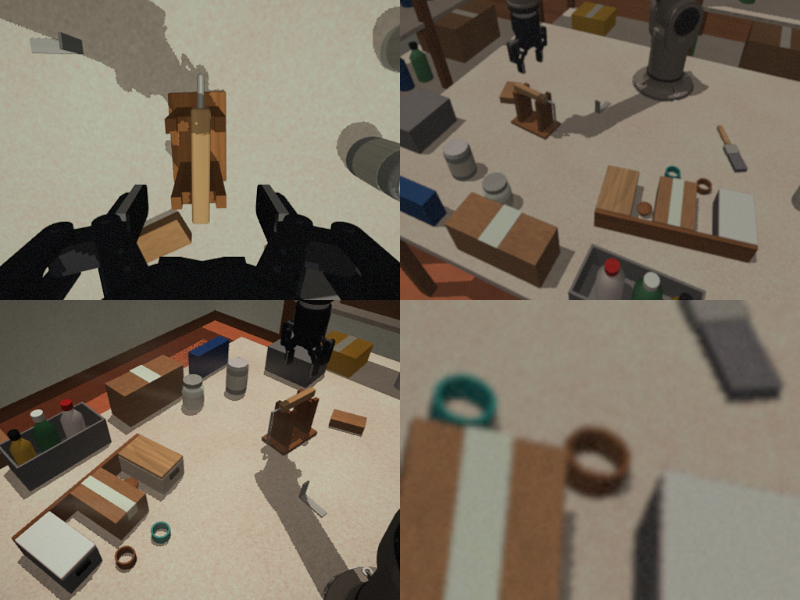

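The final views show the ring upright on the open shelf in front of the boxes, at (125,557) in the side tile. The rod is back in its notches and the gripper touches nothing.

```bash
python3 -c "
from station import bot
print(bot.hand_in())"
```

```text
the job is handed in; nothing more can be done
None
```

The job is handed in (no verdict came back): I drew the ring out with the rod, it stands upright about 13–19 mm clear in front of the boxes, and the rod is back in its rest, all in about 21 s of the 48 s.

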